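# Pack the gift set

### The job

Pack the gift set on the counter: put the soap bar, the matchbox, the low round balm tin and the small dropper bottle into the tray, each fully down in the pocket that is cut to its shape and size, the same way up as it is now. The ribbon spool and the big pump bottle are not part of the set: leave them standing where they are.

Things in the scene. Friction and masses are not known exactly. Their poses are not given: they have to be found in the camera images.
- soap: Wrapped bar of soap with a paper band round it, lying flat: 53 mm (x) by 78 mm (y, long side), 28 mm high, 0.06 to 0.13 kg. Origin: centre of its underside; z up.
- matchbox: Small matchbox lying flat: 36 mm (x) by 53 mm (y, long side), 16 mm high, about 0.02 kg. Origin: centre of its underside; z up.
- balm_tin: Low round white screw-lid tin, 50 mm across and 21 mm high, about 0.03 kg. Origin: centre of its underside; z up.
- dropper_bottle: Small brown glass bottle with a black dropper cap, standing: body 33 mm across up to 62 mm above the counter, collar 24 mm across up to 77 mm, rubber teat 13 mm across up to 102 mm; about 0.07 kg. Origin: centre of its underside; z up.
- insert_soap: Card insert, 95 (x) by 115 (y), 12 mm thick, fixed in a low wooden tray (212 x 252 mm, rim 17 mm over the counter) with three like it, in 2 rows of 2, all turned alike; which lies where changes. Origin: centre of its underside, 6 mm over the counter; z up. In the middle of its top: the large oblong pocket, 69 mm (x) by 94 mm (y), meant for the soap, grey-lined, 6 mm deep (floor 6 mm above the origin).
- insert_matchbox: Card insert, 95 (x) by 115 (y), 12 mm thick, fixed in a low wooden tray (212 x 252 mm, rim 17 mm over the counter) with three like it, in 2 rows of 2, all turned alike; which lies where changes. Origin: centre of its underside, 6 mm over the counter; z up. In the middle of its top: the small oblong pocket, 52 mm (x) by 69 mm (y), meant for the matchbox, grey-lined, 6 mm deep (floor 6 mm above the origin).
- insert_tin: Card insert, 95 (x) by 115 (y), 12 mm thick, fixed in a low wooden tray (212 x 252 mm, rim 17 mm over the counter) with three like it, in 2 rows of 2, all turned alike; which lies where changes. Origin: centre of its underside, 6 mm over the counter; z up. In the middle of its top: the large round pocket, 66 mm across, meant for the balm tin, grey-lined, 6 mm deep (floor 6 mm above the origin).
- insert_bottle: Card insert, 95 (x) by 115 (y), 12 mm thick, fixed in a low wooden tray (212 x 252 mm, rim 17 mm over the counter) with three like it, in 2 rows of 2, all turned alike; which lies where changes. Origin: centre of its underside, 6 mm over the counter; z up. In the middle of its top: the small round pocket, 49 mm across, meant for the dropper bottle, grey-lined, 6 mm deep (floor 6 mm above the origin).
- ribbon_spool: Look-alike, not part of the set: round spool of ribbon with two brown flanges, 59 mm across and 26 mm high. Stays where it is. Origin: centre of its underside.
- pump_bottle: Look-alike, not part of the set: larger pump bottle, 60 mm across and 141 mm high, standing. Stays where it is. Origin: centre of its underside.

How it is judged (in metres and radians):
At the end, for the whole second after the job is handed in: Soap, matchbox, balm tin and dropper bottle each rest on the floor of their own pocket (origin within 14 mm of the pocket's centre, 3 to 9 mm above the insert's underside), right way up within 0.12 rad, released and at rest; ribbon spool and pump bottle upright and within 30 mm of where they began (horizontal distance between soap and insert_soap below 0.014 m and z of soap in the frame of insert_soap between 0.003 and 0.009 m and angle between each of soap, matchbox, balm_tin, dropper_bottle, ribbon_spool, pump_bottle's own z axis and vertical below 0.12 rad and linear speed of each of soap, matchbox, balm_tin, dropper_bottle below 0.02 m/s and horizontal distance between matchbox and insert_matchbox below 0.014 m and z of matchbox in the frame of insert_matchbox between 0.003 and 0.009 m and horizontal distance between balm_tin and insert_tin below 0.014 m and z of balm_tin in the frame of insert_tin between 0.003 and 0.009 m and horizontal distance between dropper_bottle and insert_bottle below 0.014 m and z of dropper_bottle in the frame of insert_bottle between 0.003 and 0.009 m and distance of each of ribbon_spool, pump_bottle from where it was at the start of the episode below 0.03 m); the robot touches nothing.
It fails at once if the ribbon spool is moved more than 30 mm (distance of ribbon_spool from where it was at the start of the episode above 0.03 m).
It fails at once if the pump bottle is moved more than 30 mm (distance of pump_bottle from where it was at the start of the episode above 0.03 m).
It also fails if it takes over 106 s, if anything falls off the work surface, if the arm or the gripper's body presses on something with over 40 N, if the wrist force passes 120 N, or if a joint passes its speed limit or range.

### The arm

A 6-joint arm with a two-finger parallel gripper is mounted at the origin on a cart in front of the work surface, level with it; the furniture and walls round the work are solid. World frame = base frame: x ahead of the robot, y to its left, z up, the work surface at z = 0. Lengths are in m, angles in degrees, forces in N, time in s.
With the tool pointing down it reaches from about 0.225 to 0.725 m from the base axis. Payload 3.1 kg.
Tool frame: the origin (TCP) lies at the very end of the fingers, on their centre line; the grasp point (between the pads) lies 19 mm behind it; z points along the fingers, y is the line along which they close (so a half turn about z gives the same grasp; the last joint's range is limited). The gripper opens to 85 mm and grips with 20 to 120 N. Pads are 22 mm wide; open, the fingers measure 114 mm over their backs; the gripper's body (76 mm by 85 mm) begins 54 mm behind the grasp point. The pads swing forward as they close: fully open they stand 13 mm farther back than shut.
Start: joints at [61.834, 2.75, 5.684, 92.934, 0, 82.678], TCP at [0.187, 0.491, 0.231] pointing down, gripper open.
Joint ranges: [-166.93, 166.93], [-56.73, 111.36], [-69.38, 81.34], [-121.58, 131.49], [-85.45, 84.26], [-180, 180]. Speed limits (degrees/s): [159.86, 159.86, 180, 180, 180, 180].

### API

Orientations are given as [roll, pitch, yaw] about the fixed x, y, z axes, in that order (R = Rz(yaw) Ry(pitch) Rx(roll)).
In Python, from workcell import sense, camera, camera_info, job_done gives the robot as it stands. The module is installed in compiled form; this text tells all that it offers.
- The arm moves only by the tool jog_arm, never from a script. Its arguments are lists of equal length, an entry for each row: "offset": the shift along the tool's x, y, z in units of 25 mm (1.0 is 25 mm), a list of three; "angular": the turn, a rotation vector about the tool's x, y, z in units of 6 degrees (1.0 is 6 degrees), a list of three. A call has 1 to 12 rows; each row is the pose to reach, as a shift and turn from the pose commanded when the call began, along the tool's axes at that moment; what a row does not reach only later rows make up. A row lasts 1/12 s, in which the tool goes at most 41.7 mm and 7.16 degrees, less where a joint would pass 70% of its speed; a pose out of reach is approached as far as the arm can. A call with a gripper value outside its range is refused whole. "claw" is the gripper's target within -1 to 1 (shut at 1, half-way at 0, fully open at -1), set as the call begins (left out, the last holds). The fingers move at their own pace and stop on an object; "squeeze" is the grip in N (left out, the last holds). Time passes only in rows, so rows that repeat a pose let the fingers close. It gives the time, the measured TCP pose, the force, the opening and the grip force at its end, in the units of the state.
- sense(): the state, without advancing time (a new reading comes with each control period).
- camera(name): name is "scene" or "side" or "wrist"; returns (picture, depth): 480x640x3 uint8, red, green, blue; 480x640 float32, m along the optical axis (not along the pixel's ray), 0 where there is no reading.
- camera_info(name): a dict with "intrinsics" (3x3 intrinsics, pixels), "xyz" and "attitude" of the camera in the world. Camera axes: x right, y up, looking along -z (the intrinsics and any distortion apply to the point x, -y, -z); pixel columns grow to the right and rows downward; lengths in m; the calibration is good to about 2 mm. A picture is of the moment at which its call begins: read the wrist's pose just before it. camera_info takes no time and is no camera call; for the wrist camera it gives the pose at the moment of the call.
- job_done(): hands the job in; it is judged then, once.
The state is a dict: "clock": time; "q": joint angles; "joint_velocities": joint speeds; "joint_torque": joint torques, N m; "tool_pos": TCP position; "eef_rot": TCP orientation; "wrist_force": force on the tool from outside, world axes, zero at the start; "moment": the same for the moment, N m; "gripper_width": finger opening in m; "finger_force": force on a finger pad.
Only numpy, scipy, OpenCV 4.12 (cv2) and the standard library are available. Lean on these libraries where they do the work, as an engineer would, in place of code of your own. Each camera call takes 0.05 s, during which the arm holds its last target. There are 200 camera calls.

## Working session

There is one attempt and no reset: what is moved stays moved. The work goes in short steps, Python scripts to look and compute and a tool call to move; the robot and the scene stay as the last step left them, time stands still between calls to the robot, and variables do not carry over. Pictures are saved under pics/ and viewed, at most 16 in all, crops included, and the job is handed in when it is done.

Besides the shell and the picture viewer there is one more tool, called after ">>>" in YAML: its name, and indented under it one key for each argument. jog_arm: Moves the arm, as the interface text tells. Its arguments: {"type":"object","properties":{"offset":{"type":"array"},"angular":{"type":"array"},"claw":{"type":"number"},"squeeze":{"type":"number"}},"required":["offset","angular"]}

```bash
mkdir -p pics
cat > h.py <<'E'
import numpy as np, cv2
from workcell import *
from scipy.spatial.transform import Rotation as R
def cam(name):
    ci=camera_info(name); im,d=camera(name)
    return im,d,ci
def rot(ci):
    a=np.array(ci["attitude"],float)
    return R.from_euler('xyz',a,degrees=True).as_matrix() if a.shape==(3,) else a
def ray(ci,uv):
    K=np.array(ci["intrinsics"]); uv=np.atleast_2d(np.asarray(uv,float))
    p=np.c_[(uv[:,0]-K[0,2])/K[0,0],-(uv[:,1]-K[1,2])/K[1,1],-np.ones(len(uv))]
    return np.array(ci["xyz"]),p@rot(ci).T
def onplane(ci,uv,z):
    o,r=ray(ci,uv); return o+r*((z-o[2])/r[:,2])[:,None]
def save(n,im): cv2.imwrite(f"pics/{n}.png",im[:,:,::-1])
E
python3 - <<'E'
from h import *
print(sense())
for n in ("scene","side","wrist"):
    im,d,ci=cam(n); print(n,ci); save(n+"0",im); np.savez(f"{n}0.npz",im=im,d=d,ci=ci)
E
```

```text
{'clock': 0.0, 'q': array([6.18347131e+01, 2.79265479e+00, 5.59003880e+00, 9.29344360e+01,
       1.04768803e-03, 8.26799599e+01]), 'joint_velocities': array([ 0.05338183,  0.07293951, -0.12243929, -0.05954925, -0.0286222 ,
        0.04785795]), 'joint_torque': array([-4.40049814e-05, -3.38779843e+01,  3.20016575e+01,  2.02636665e-02,
       -2.09905024e-04,  8.65705033e-06]), 'tool_pos': array([0.18650662, 0.49008446, 0.23010557]), 'eef_rot': array([-1.79864198e+02, -1.85011386e-02,  1.59154730e+02]), 'wrist_force': array([ 0.2075786 ,  0.53584508, -0.16476607]), 'moment': array([-0.02040155, -0.00647157,  0.014786  ]), 'finger_force': 0.0, 'gripper_width': 0.08554459932976215}
scene {'intrinsics': array([[463.78251026,   0.        , 324.85309587],
       [  0.        , 463.78251026, 238.49008056],
       [  0.        ,   0.        ,   1.        ]]), 'xyz': array([ 0.12324984, -0.57088721,  0.68991852]), 'attitude': array([ 4.76675244e+01,  4.38213608e-02, -3.55839660e+01])}
side {'intrinsics': array([[618.57121551,   0.        , 320.53886881],
       [  0.        , 618.57121551, 244.55584906],
       [  0.        ,   0.        ,   1.        ]]), 'xyz': array([-0.00577024,  1.03180178,  0.45952493]), 'attitude': array([  70.67014869,    1.43729295, -152.69050601])}
wrist {'intrinsics': array([[333.17631884,   0.        , 323.66203982],
       [  0.        , 333.17631884, 236.19776352],
       [  0.        ,   0.        ,   1.        ]]), 'xyz': array([0.11438094, 0.51747068, 0.37313043]), 'attitude': array([-1.77318421e+01, -3.91573813e-03,  6.91390622e+01])}
```

View pics/scene0.png

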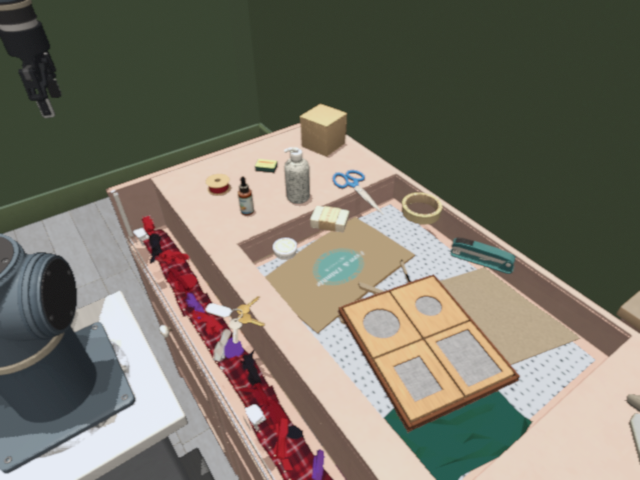

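View pics/side0.png

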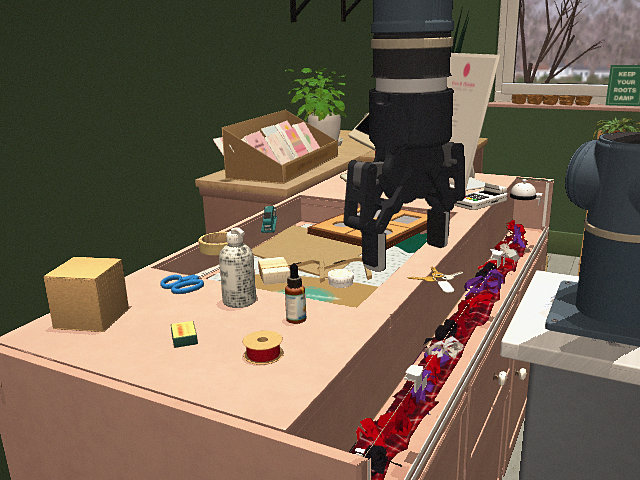

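The scene picture shows the dropper bottle (246,197), spool (218,184), matchbox (266,166), pump bottle (297,176), soap (330,218) and tin (285,247). The tray's pockets are tin (381,323), bottle (429,306), matchbox (418,378) and soap (468,355). Next I measure them with depth.

Run:
```python
from h import *
f=np.load("scene0.npz",allow_pickle=True); im,d,ci=f["im"],f["d"],f["ci"].item()
v,u=np.mgrid[:480,:640]; o,r=ray(ci,np.c_[u.ravel(),v.ravel()])
P=(o+r*d.ravel()[:,None]).reshape(480,640,3); np.save("P.npy",P)
for n,(a,b) in dict(bottle=(246,197),spool=(218,184),match=(266,166),pump=(297,176),soap=(330,218),tin=(285,247),tp=(381,323),bp=(429,306),mp=(418,378),sp=(468,355),c1=(340,313),c2=(435,277),c3=(517,375),c4=(412,420),glass=(340,262),count=(200,240),box=(322,115),tape=(420,200),stap=(480,250),sciss=(350,180)).items(): print(n,P[b,a].round(3),im[b,a])
Z=P[...,2]; m=((Z>0.006)&(Z<0.2)&(P[...,0]>0.15)&(d>0)).astype(np.uint8)
n,l,s,c=cv2.connectedComponentsWithStats(m)
for i in range(1,n):
    if s[i,4]>60: q=P[l==i]; print(s[i],q.min(0).round(3),q.max(0).round(3))
big=cv2.resize(im[130:270,190:390],None,fx=4,fy=4,interpolation=cv2.INTER_CUBIC); save("sc1",big)
```

```text
bottle [0.465 0.214 0.054] [83 53 35]
spool [0.449 0.334 0.027] [229 206 162]
match [0.592 0.348 0.016] [217 222 162]
pump [0.583 0.182 0.081] [141 138 128]
soap [0.595 0.069 0.027] [230 234 202]
tin [0.467 0.055 0.02 ] [230 236 228]
tp [ 0.507 -0.209  0.011] [182 180 179]
bp [ 0.604 -0.232  0.014] [182 180 178]
mp [ 0.484 -0.328  0.01 ] [188 186 185]
sp [ 0.583 -0.347  0.012] [187 185 183]
c1 [ 0.459 -0.148  0.013] [80 52 37]
c2 [ 0.664 -0.188  0.017] [144 106  87]
c3 [ 0.614 -0.421  0.019] [126  81  57]
c4 [ 0.424 -0.376  0.016] [131 101  72]
glass [ 0.588  0.02  -0.067] [126 176 170]
count [ 0.337  0.202 -0.   ] [228 208 193]
box [0.786 0.37  0.093] [229 214 171]
tape [0.825 0.018 0.007] [124 104  80]
stap [ 0.775 -0.201  0.038] [45 81 79]
sciss [0.745 0.188 0.001] [185 169 160]
[  31    0  186   33 3171] [0.335 1.779 0.006] [1.144 1.826 0.138]
[  258     0   382   185 22115] [ 1.307 -0.255  0.006] [1.33  1.671 0.2  ]
[ 300  104   46   52 1820] [0.731 0.31  0.006] [0.846 0.427 0.098]
[ 284  147   26   56 1193] [0.566 0.176 0.006] [0.623 0.226 0.143]
[254 159  23  13 224] [0.565 0.329 0.006] [0.624 0.388 0.019]
[332 170  46  39 329] [0.697 0.054 0.006] [0.784 0.228 0.013]
[205 174  24  19 361] [0.425 0.322 0.006] [0.483 0.382 0.029]
[237 176  17  39 455] [0.451 0.21  0.006] [0.484 0.241 0.101]
[401 193  41  31 674] [ 0.752 -0.056  0.006] [0.845 0.035 0.028]
[310 206  39  26 755] [0.558 0.036 0.006] [0.645 0.124 0.031]
[ 450  237   66   36 1136] [ 0.746 -0.262  0.006] [ 0.831 -0.139  0.044]
[273 238  24  21 394] [0.442 0.033 0.006] [0.492 0.084 0.024]
[  338   274   182   157 15469] [ 0.411 -0.424  0.006] [ 0.667 -0.136  0.022]
[616 291  24  37 494] [ 0.876 -0.485  0.006] [ 0.946 -0.442  0.028]
[624 394  16  19 194] [ 0.602 -0.569  0.121] [ 0.636 -0.548  0.151]
[628 413  12  52 341] [ 0.646 -0.61   0.006] [ 0.712 -0.565  0.019]
```

View pics/sc1.png

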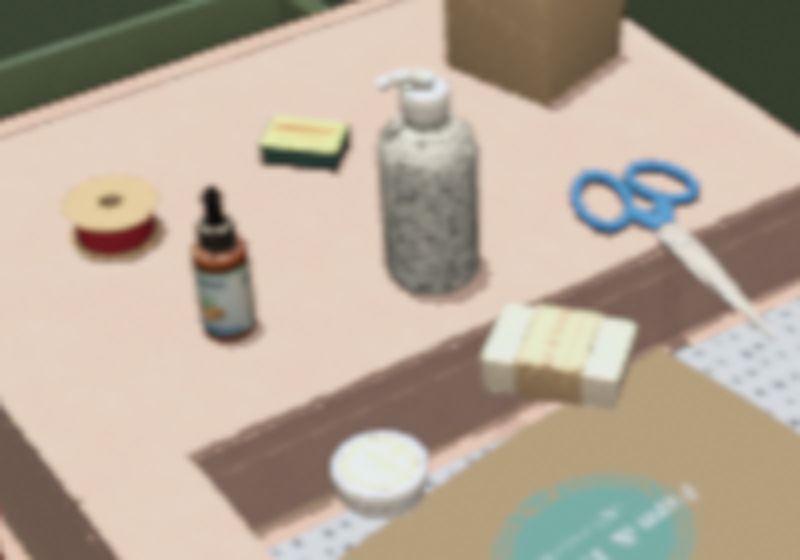

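View pics/wrist0.png

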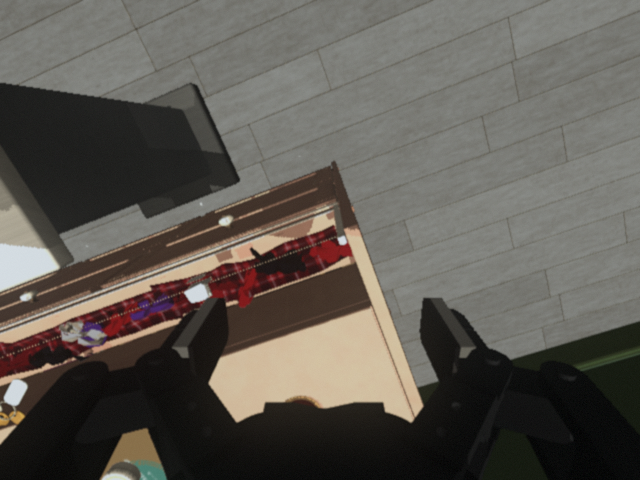

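The crop shows the soap (long side roughly across the image) and the matchbox clearly. The wrist view shows mostly floor and the drawer edge. Now fitting centres and yaws.

Run:
```python
from h import *
f=np.load("scene0.npz",allow_pickle=True); im,d,ci=f["im"],f["d"],f["ci"].item(); P=np.load("P.npy"); Z=P[...,2]
def fit(name,box,zlo,z,extra=None):
    x,y,w,h=box; m=np.zeros(d.shape,bool); m[y:y+h,x:x+w]=1; m&=(Z>zlo)&(d>0)
    if extra is not None: m=m&extra if zlo>-1 else extra
    v,u=np.nonzero(m); q=onplane(ci,np.c_[u,v],z)[:,:2].astype(np.float32)
    c,s,a=cv2.minAreaRect(q*1000); print(name,len(q),np.round(c,1),np.round(s,1),round(a,1),"mean",q.mean(0).round(4), "mid",((q.min(0)+q.max(0))/2).round(4))
fit("soap",(305,200,50,40),0.023,0.028)
fit("match",(250,155,30,20),0.012,0.016)
fit("tin",(270,235,30,26),0.016,0.021)
fit("spool",(200,170,32,26),0.022,0.026)
fit("bottle",(235,174,22,40),0.09,0.1)
fit("pump",(280,145,32,60),0.09,0.12)
fit("tray",(335,270,188,165),0.005,0.017)
hsv=cv2.cvtColor(im,cv2.COLOR_RGB2HSV); g=((hsv[...,1]<40)&(hsv[...,2]>110)).astype(np.uint8)
n,l,s,c=cv2.connectedComponentsWithStats(g)
for nm,(u,v) in dict(tp=(381,323),bp=(429,306),mp=(418,378),sp=(468,355)).items():
    i=l[v,u]; fit(nm,(0,0,640,480),-1,0.018,cv2.morphologyEx((l==i).astype(np.uint8),cv2.MORPH_OPEN,np.ones((3,3)))>0)
    fit(nm+"floor",(0,0,640,480),-1,0.012,(l==i))
```

```text
soap 534 [598.6  78. ] [59.1 77.7] 39.4 mean [0.5988 0.0781] mid [0.5982 0.0776]
match 179 [595.3 357.9] [43.1 53.2] 45.0 mean [0.5956 0.3585] mid [0.5948 0.3586]
tin 331 [466.8  56.2] [52.6 48.6] 57.0 mean [0.4662 0.0563] mid [0.4662 0.0555]
spool 250 [453.6 350.7] [55.2 57.4] 54.4 mean [0.4543 0.3508] mid [0.4546 0.3513]
bottle 33 [464.8 220.6] [23.1 12.2] 77.0 mean [0.4649 0.2203] mid [0.4647 0.2209]
pump 453 [587.4 190.5] [107.5  53.1] 58.1 mean [0.5828 0.186 ] mid [0.5822 0.1927]
tray 15600 [ 610.  -296.9] [256.1 364.9] 78.3 mean [ 0.5308 -0.294 ] mid [ 0.6046 -0.2814]
tp 768 [ 502.8 -212.2] [59.9 61.2] 1.3 mean [ 0.5024 -0.2128] mid [ 0.5026 -0.2122]
tpfloor 769 [ 506.2 -209. ] [60.4 61.7] 1.3 mean [ 0.5057 -0.2095] mid [ 0.506 -0.209]
bp 363 [ 600.6 -232.4] [40.5 45.4] 54.4 mean [ 0.6002 -0.2326] mid [ 0.6005 -0.2322]
bpfloor 363 [ 604.8 -229.4] [40.8 45.8] 54.4 mean [ 0.6045 -0.2295] mid [ 0.6047 -0.2291]
mp 1123 [ 478.5 -329.4] [66.4 49.6] 78.1 mean [ 0.4782 -0.3302] mid [ 0.4786 -0.3292]
mpfloor 1126 [ 481.7 -327.2] [67. 50.] 78.1 mean [ 0.4813 -0.3281] mid [ 0.4818 -0.327 ]
sp 1821 [ 576.  -349.6] [90.9 65.8] 78.3 mean [ 0.5752 -0.3513] mid [ 0.576  -0.3496]
spfloor 1827 [ 580.  -347.7] [91.7 66.4] 78.3 mean [ 0.5792 -0.3494] mid [ 0.58   -0.3477]
```

```bash
cat >> h.py <<'E'
def go(x,y,z,yaw):
    s=sense(); p=s["tool_pos"]; w=s["eef_rot"][2]
    M=R.from_euler('xyz',[180,0,w],degrees=True)
    o=M.inv().apply(np.array([x,y,z])-p)/0.025
    dy=(yaw-w+180)%360-180
    print("t %.2f pos %s yaw %.1f -> offset %s ang_z %.2f"%(s["clock"],p.round(4),w,o.round(2),-dy/6), "rows>=%.0f"%max(np.linalg.norm(o)*25/41.7,abs(dy)/7.16))
E
python3 -c "
from h import *
go(.595,.358,.17,135)"
```

```text
t 0.15 pos [0.1866 0.4902 0.2304] yaw 159.2 -> offset [-17.15   0.87   2.42] ang_z 4.03 rows>=10
```

>>> jog_arm:
  offset:
    - [-17.15,0.87,2.42]
    - [-17.15,0.87,2.42]
    - [-17.15,0.87,2.42]
    - [-17.15,0.87,2.42]
    - [-17.15,0.87,2.42]
    - [-17.15,0.87,2.42]
    - [-17.15,0.87,2.42]
    - [-17.15,0.87,2.42]
    - [-17.15,0.87,2.42]
    - [-17.15,0.87,2.42]
    - [-17.15,0.87,2.42]
    - [-17.15,0.87,2.42]
  angular:
    - [0,0,4]
    - [0,0,4]
    - [0,0,4]
    - [0,0,4]
    - [0,0,4]
    - [0,0,4]
    - [0,0,4]
    - [0,0,4]
    - [0,0,4]
    - [0,0,4]
    - [0,0,4]
    - [0,0,4]
  claw: -0.5
  squeeze: 30

```text
clock: 1.15
tool_pos: [0.5986, 0.3551, 0.1671]
eef_rot: [-179.8, 0.0, 134.8]
wrist_force: [-1.0, 0.1, -1.1]
gripper_width: 0.0644
finger_force: 0.0
```

Run:
```python
from h import *
go(.595,.358,.17,135)
im,d,ci=cam("wrist"); save("w1",im); np.savez("w1.npz",im=im,d=d,ci=ci)
```

```text
t 1.15 pos [0.5986 0.3551 0.1671] yaw 134.8 -> offset [ 0.18 -0.02 -0.12] ang_z -0.03 rows>=0
```

View pics/w1.png

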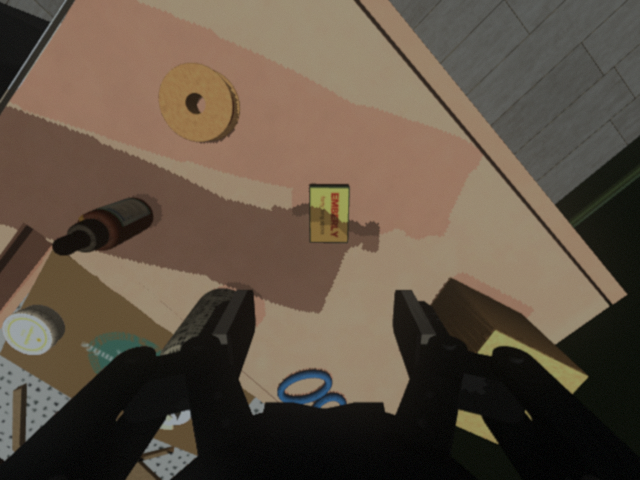

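The wrist picture shows the matchbox at (329,213), almost aligned with the fingers and with its long side vertical in the image. The spool is at (200,103) and the dropper bottle at (105,225).

```bash
cat >> h.py <<'E'
def top(im,d,ci,z,xy,rad,extra=None,tol=0.004):
    """points at height z near xy, from depth; min-area rect of their rays on the plane z"""
    v,u=np.nonzero(d>0); o,r=ray(ci,np.c_[u,v]); P=o+r*d[v,u][:,None]
    k=(abs(P[:,2]-z)<tol)&(np.hypot(*(P[:,:2]-xy).T)<rad)
    if extra is not None: k&=extra[v,u]
    q=P[k][:,:2].astype(np.float32); c,s,a=cv2.minAreaRect(q*1000)
    print("n",len(q),"rect",np.round(c,1),np.round(s,1),round(a,1),"mean",(q.mean(0)*1000).round(1),"z",P[k][:,2].mean().round(4))
    return c
E
python3 - <<'E'
from h import *
f=np.load("w1.npz",allow_pickle=True); im,d,ci=f["im"],f["d"],f["ci"].item()
top(im,d,ci,.016,[.595,.358],.045)
top(im,d,ci,.1,[.465,.22],.02)
top(im,d,ci,.026,[.454,.351],.045)
go(.5953,.3577,.03,135)
E
```

```text
n 2262 rect [599.3 360.8] [35.9 53.1] 44.3 mean [598.4 361.4] z 0.0167
n 227 rect [471.6 230.6] [10.7 11.3] 63.8 mean [471.8 230.9] z 0.0984
n 4284 rect [457.6 352. ] [59.  57.8] 44.9 mean [457.2 352.6] z 0.0258
t 1.20 pos [0.5964 0.3566 0.1682] yaw 135.0 -> offset [0.06 0.   5.53] ang_z -0.01 rows>=3
```

>>> jog_arm:
  offset:
    - [0,0,1.5]
    - [0,0,3]
    - [0,0.1,4.5]
    - [0,0.1,5.5]
    - [0,0.1,6.2]
    - [0,0.1,6.5]
    - [0,0.1,6.5]
    - [0,0.1,6.5]
    - [0,0.1,6.5]
  angular:
    - [0,0,0]
    - [0,0,0]
    - [0,0,0]
    - [0,0,0]
    - [0,0,0.1]
    - [0,0,0.1]
    - [0,0,0.1]
    - [0,0,0.1]
    - [0,0,0.1]

```text
clock: 1.95
tool_pos: [0.5981, 0.3613, 0.0111]
eef_rot: [179.8, 0.1, 134.6]
wrist_force: [-0.2, -0.2, 0.1]
gripper_width: 0.064
finger_force: 0.0
```

Run:
```python
from h import *
go(.597,.3585,.005,134.5)
im,d,ci=cam("wrist"); save("w2",im)
top(im,d,ci,.016,[.597,.359],.045)
```

```text
t 1.95 pos [0.5981 0.3613 0.0111] yaw 134.6 -> offset [-0.05 -0.11  0.24] ang_z 0.02 rows>=0
n 8113 rect [599.2 360.5] [64.6 54.1] 44.3 mean [597.4 362.2] z 0.0166
```

View pics/w2.png

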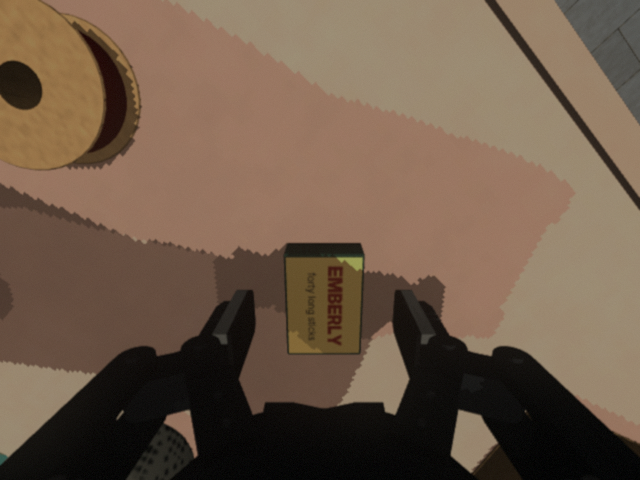

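The matchbox (324,305) is between the fingers, so I close.

>>> jog_arm:
  offset:
    - [0,0,0.1]
    - [0,0,0.1]
    - [0,0,0.1]
    - [0,0,0.1]
    - [0,0,0.1]
    - [0,0,0.1]
    - [0,0,0.1]
  angular:
    - [0,0,0]
    - [0,0,0]
    - [0,0,0]
    - [0,0,0]
    - [0,0,0]
    - [0,0,0]
    - [0,0,0]
  claw: 1
  squeeze: 30

```text
clock: 2.58
tool_pos: [0.5978, 0.3605, 0.0071]
eef_rot: [179.9, 0.0, 134.6]
wrist_force: [-0.6, 0.1, 6.0]
gripper_width: 0.0348
finger_force: 31.5
```

Run:
```python
from h import *
go(.597,.359,.16,134.5)
```

```text
t 2.58 pos [0.5978 0.3605 0.0071] yaw 134.6 -> offset [-0.02 -0.07 -6.12] ang_z 0.01 rows>=4
```

>>> jog_arm:
  offset:
    - [0,0,-1]
    - [0,0,-2.5]
    - [0,0,-4]
    - [0,0,-5.5]
    - [0,0,-7]
    - [0,0,-8]
    - [0,0,-8]
    - [0,0,-8]
  angular:
    - [0,0,0]
    - [0,0,0]
    - [0,0,0]
    - [0,0,0]
    - [0,0,0]
    - [0,0,0]
    - [0,0,0]
    - [0,0,0]

```text
clock: 3.25
tool_pos: [0.5981, 0.3606, 0.208]
eef_rot: [179.8, 0.1, 134.6]
wrist_force: [0.1, 0.9, -1.8]
gripper_width: 0.035
finger_force: 31.0
```

Run:
```python
from h import *
go(.48,-.25,.19,78.1)
```

```text
t 3.25 pos [0.5981 0.3606 0.208 ] yaw 134.6 -> offset [-14.09 -20.5    0.72] ang_z 9.41 rows>=15
```

>>> jog_arm:
  offset:
    - [-15.2,-19.4,0.3]
    - [-15.2,-19.4,0.3]
    - [-15.2,-19.4,0.3]
    - [-15.2,-19.4,0.3]
    - [-15.2,-19.4,0.3]
    - [-15.2,-19.4,0.3]
    - [-15.2,-19.4,0.3]
    - [-15.2,-19.4,0.3]
    - [-15.2,-19.4,0.3]
    - [-15.2,-19.4,0.3]
    - [-15.2,-19.4,0.3]
    - [-15.2,-19.4,0.3]
  angular:
    - [0,0,9.4]
    - [0,0,9.4]
    - [0,0,9.4]
    - [0,0,9.4]
    - [0,0,9.4]
    - [0,0,9.4]
    - [0,0,9.4]
    - [0,0,9.4]
    - [0,0,9.4]
    - [0,0,9.4]
    - [0,0,9.4]
    - [0,0,9.4]

```text
clock: 4.25
tool_pos: [0.5307, -0.137, 0.1965]
eef_rot: [-179.7, -0.1, 78.2]
wrist_force: [0.0, 0.7, -0.3]
gripper_width: 0.0351
finger_force: 31.0
```

Run:
```python
from h import *
go(.52,-.24,.20,78.1)
```

```text
t 4.25 pos [ 0.5307 -0.137   0.1965] yaw 78.2 -> offset [-4.12  0.43 -0.14] ang_z 0.01 rows>=2
```

>>> jog_arm:
  offset:
    - [-1.6,0.2,0]
    - [-3,0.3,0]
    - [-3.6,0.4,0]
    - [-3.6,0.4,0]
    - [-3.6,0.4,0]
    - [-3.6,0.4,0]
    - [-3.6,0.4,0]
  angular:
    - [0,0,0]
    - [0,0,0]
    - [0,0,0]
    - [0,0,0]
    - [0,0,0]
    - [0,0,0]
    - [0,0,0]

```text
clock: 4.83
tool_pos: [0.5242, -0.224, 0.199]
eef_rot: [-179.9, -0.1, 78.3]
wrist_force: [-0.2, 0.0, -1.2]
gripper_width: 0.035
finger_force: 31.0
```

Run:
```python
from h import *
im,d,ci=cam("wrist"); im,d,ci=cam("wrist"); save("w3",im); np.savez("w3.npz",im=im,d=d,ci=ci)
hsv=cv2.cvtColor(im,cv2.COLOR_RGB2HSV); g=(hsv[...,1]<45)&(hsv[...,2]>80)
g=cv2.morphologyEx(g.astype(np.uint8),cv2.MORPH_OPEN,np.ones((3,3)))>0
for n,c,r in (("tp",[.5025,-.212],.045),("bp",[.6005,-.232],.04),("mp",[.4785,-.329],.055),("sp",[.576,-.3495],.07)):
    print(n); top(im,d,ci,.0125,np.array(c),r,g,.005)
go(.4785,-.329,.06,78.1)
```

```text
tp
n 2444 rect [ 505.8 -209.7] [61.6 63.1] 63.5 mean [ 506.5 -206.4] z 0.0128
bp
n 1674 rect [ 604.2 -231.4] [46.2 46.6] 78.5 mean [ 604.5 -231.2] z 0.0129
mp
n 0 rect [0. 0.] [0. 0.] 0.0 mean [nan nan] z nan
sp
n 2186 rect [ 607.3 -339.8] [ 65.3 111.6] 29.7 mean [ 594.1 -335.9] z 0.0127
t 4.93 pos [ 0.5245 -0.2242  0.1996] yaw 78.3 -> offset [-4.48 -0.95  5.58] ang_z 0.03 rows>=4h.py:29: RuntimeWarning: Mean of empty slice.
  print("n",len(q),"rect",np.round(c,1),np.round(s,1),round(a,1),"mean",(q.mean(0)*1000).round(1),"z",P[k][:,2].mean().round(4))
  ret = um.true_divide(
  ret = ret.dtype.type(ret / rcount)
```

View pics/w3.png

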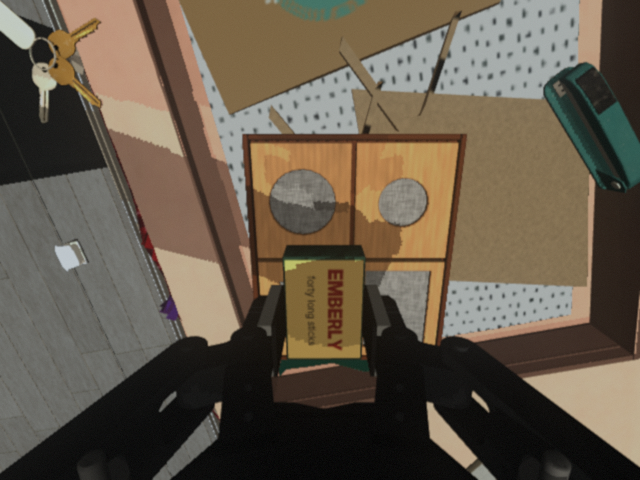

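The tray is seen squarely: tin pocket (302,200), bottle pocket (402,202), with the matchbox held at (324,310). The wrist camera puts everything about 3 mm off from the scene camera, and the grip contact agreed with the wrist, so I use the wrist frame.

Run:
```python
from h import *
go(.4815,-.3275,.045,78.1)
```

```text
t 4.93 pos [ 0.5245 -0.2242  0.1996] yaw 78.3 -> offset [-4.39 -0.85  6.18] ang_z 0.03 rows>=5
```

>>> jog_arm:
  offset:
    - [-1.5,-0.3,0]
    - [-3,-0.6,0.5]
    - [-4.2,-0.85,1.8]
    - [-4.4,-0.85,3.4]
    - [-4.4,-0.85,5]
    - [-4.4,-0.85,6]
    - [-4.4,-0.85,6.2]
    - [-4.4,-0.85,6.2]
    - [-4.4,-0.85,6.2]
    - [-4.4,-0.85,6.2]
  angular:
    - [0,0,0]
    - [0,0,0]
    - [0,0,0]
    - [0,0,0]
    - [0,0,0]
    - [0,0,0]
    - [0,0,0]
    - [0,0,0]
    - [0,0,0]
    - [0,0,0]

```text
clock: 5.77
tool_pos: [0.4831, -0.3302, 0.0481]
eef_rot: [179.7, 0.2, 78.2]
wrist_force: [0.5, -0.7, 0.1]
gripper_width: 0.0352
finger_force: 31.0
```

Run:
```python
from h import *
go(.4815,-.3275,.020,78.1)
```

```text
t 5.77 pos [ 0.4831 -0.3302  0.0481] yaw 78.2 -> offset [ 0.09 -0.08  1.12] ang_z 0.02 rows>=1
```

>>> jog_arm:
  offset:
    - [0,0,0.3]
    - [0.05,0,0.6]
    - [0.05,0,0.85]
    - [0.05,0,0.97]
    - [0.05,0,0.97]
    - [0.05,0,0.97]
    - [0.05,0,0.97]
  angular:
    - [0,0,0]
    - [0,0,0]
    - [0,0,0]
    - [0,0,0]
    - [0,0,0]
    - [0,0,0]
    - [0,0,0]

```text
clock: 6.35
tool_pos: [0.481, -0.3279, 0.0204]
eef_rot: [-180.0, -0.0, 78.2]
wrist_force: [0.1, -0.5, -0.5]
gripper_width: 0.0349
finger_force: 31.0
```

Run:
```python
from h import *
go(.4815,-.3275,.020,78.1)
im,d,ci=cam("wrist"); save("w4",im)
```

```text
t 6.35 pos [ 0.481  -0.3279  0.0204] yaw 78.2 -> offset [0.02 0.02 0.02] ang_z 0.01 rows>=0
```

View pics/w4.png

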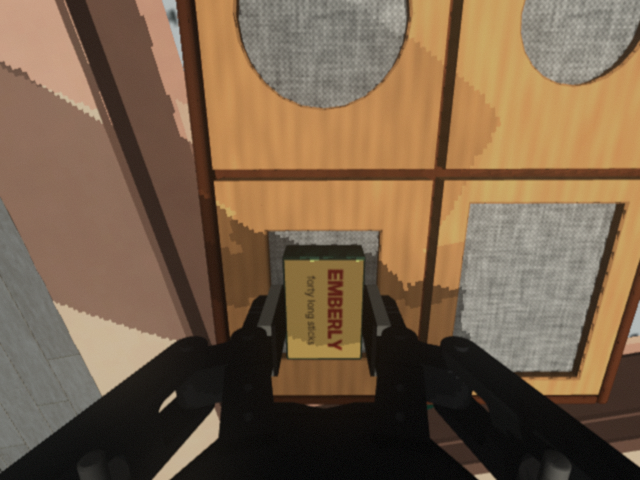

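The matchbox (324,303) sits centred inside its pocket, so I release and rise.

>>> jog_arm:
  offset:
    - [0,0,0.04]
    - [0,0,0.04]
    - [0,0,0.04]
    - [0,0,0]
    - [0,0,-0.6]
    - [0,0,-1.8]
    - [0,0,-3.2]
    - [0,0,-4.6]
    - [0,0,-5.5]
    - [0,0,-5.5]
  angular:
    - [0,0,0]
    - [0,0,0]
    - [0,0,0]
    - [0,0,0]
    - [0,0,0]
    - [0,0,0]
    - [0,0,0]
    - [0,0,0]
    - [0,0,0]
    - [0,0,0]
  claw: -0.7

```text
clock: 7.23
tool_pos: [0.4841, -0.3304, 0.1658]
eef_rot: [179.4, 0.4, 78.2]
wrist_force: [0.7, -1.0, 0.4]
gripper_width: 0.0724
finger_force: 0.0
```

Run:
```python
from h import *
im,d,ci=cam("wrist"); np.savez("w5.npz",im=im,d=d,ci=ci)
top(im,d,ci,.028,np.array([.481,-.328]),.045)
hsv=cv2.cvtColor(im,cv2.COLOR_RGB2HSV); g=(hsv[...,1]<45)&(hsv[...,2]>80)
top(im,d,ci,.0125,np.array([.579,-.348]),.07,cv2.erode(g.astype(np.uint8),np.ones((3,3)))>0,.005)
go(.4695,.02,.17,78.1)
```

```text
n 2451 rect [ 481.6 -328.4] [53.2 35.8] 78.5 mean [ 482.  -327.4] z 0.0285
n 6530 rect [ 580.2 -349.2] [91.3 66. ] 78.0 mean [ 582.  -346.2] z 0.0129
t 7.28 pos [ 0.4832 -0.3297  0.1627] yaw 78.2 -> offset [13.58 -3.41 -0.29] ang_z 0.01 rows>=8
```

The matchbox is down (top at 28.5 mm). Next is the tin.

>>> jog_arm:
  offset:
    - [14.2,-3.5,0]
    - [14.2,-3.5,0]
    - [14.2,-3.5,0]
    - [14.2,-3.5,0]
    - [14.2,-3.5,0]
    - [14.2,-3.5,0]
    - [14.2,-3.5,0]
    - [14.2,-3.5,0]
    - [14.2,-3.5,0]
    - [14.2,-3.5,0]
    - [14.2,-3.5,0]
    - [14.2,-3.5,0]
  angular:
    - [0,0,0]
    - [0,0,0]
    - [0,0,0]
    - [0,0,0]
    - [0,0,0]
    - [0,0,0]
    - [0,0,0]
    - [0,0,0]
    - [0,0,0]
    - [0,0,0]
    - [0,0,0]
    - [0,0,0]
  claw: -1

```text
clock: 8.28
tool_pos: [0.4677, 0.0372, 0.1569]
eef_rot: [-179.9, 0.1, 78.2]
wrist_force: [0.5, -0.5, 0.5]
gripper_width: 0.0857
finger_force: 0.0
```

Run:
```python
from h import *
im,d,ci=cam("wrist"); im,d,ci=cam("wrist"); np.savez("w6.npz",im=im,d=d,ci=ci); save("w6",im)
top(im,d,ci,.021,np.array([.4695,.058]),.04)
top(im,d,ci,.028,np.array([.601,.08]),.06)
go(.4695,.058,.005,78.1)
```

```text
n 2677 rect [470.3  58.9] [49.1 49.8] 16.3 mean [470.4  59.6] z 0.0206
n 6793 rect [603.6  81.9] [53.2 78.1] 40.4 mean [602.6  83.4] z 0.0272
t 8.38 pos [0.4681 0.0364 0.1572] yaw 78.1 -> offset [ 0.86 -0.12  6.09] ang_z -0.01 rows>=4
```

View pics/w6.png

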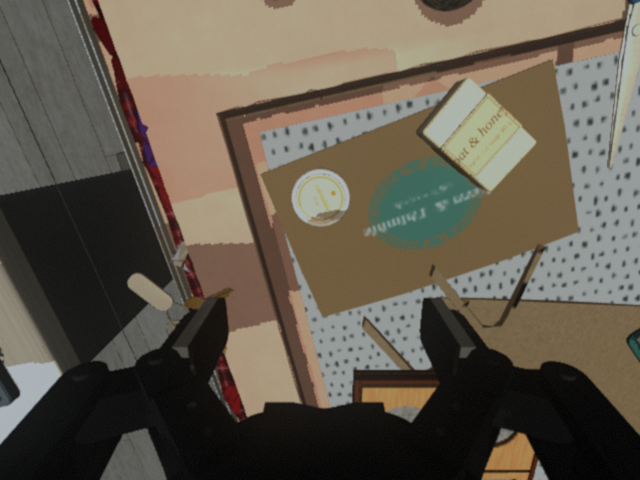

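The tin (320,198) and the soap (478,135) are seen well: tin at (470,59) mm, soap at (603.5,82) mm with its short side at 40°.

>>> jog_arm:
  offset:
    - [0.5,-0.1,1.5]
    - [0.9,-0.1,3]
    - [0.9,-0.1,4.5]
    - [0.9,-0.1,5.5]
    - [0.9,-0.1,6]
    - [0.9,-0.1,6.05]
    - [0.9,-0.1,6.05]
    - [0.9,-0.1,6.05]
    - [0.9,-0.1,6.05]
    - [0.9,-0.1,6.05]
  angular:
    - [0,0,0]
    - [0,0,0]
    - [0,0,0]
    - [0,0,0]
    - [0,0,0]
    - [0,0,0]
    - [0,0,0]
    - [0,0,0]
    - [0,0,0]
    - [0,0,0]
  claw: -0.75

```text
clock: 9.22
tool_pos: [0.4723, 0.0597, 0.0087]
eef_rot: [179.8, -0.0, 78.1]
wrist_force: [0.2, 0.4, -0.2]
gripper_width: 0.0749
finger_force: 0.0
```

>>> jog_arm:
  offset:
    - [0,0,0.05]
    - [0,0,0.05]
    - [0,0,0.05]
    - [0,0,0.05]
    - [0,0,0.05]
    - [0,0,0.05]
    - [0,0,0.05]
  angular:
    - [0,0,0]
    - [0,0,0]
    - [0,0,0]
    - [0,0,0]
    - [0,0,0]
    - [0,0,0]
    - [0,0,0]
  claw: 1
  squeeze: 35

```text
clock: 9.8
tool_pos: [0.4715, 0.0601, 0.0065]
eef_rot: [179.9, -0.0, 78.2]
wrist_force: [-0.5, -0.0, 6.2]
gripper_width: 0.0483
finger_force: 36.6
```

Run:
```python
from h import *
go(.505,-.2103,.09,78.1)
```

```text
t 9.80 pos [0.4715 0.0601 0.0065] yaw 78.2 -> offset [-10.31   3.53  -3.34] ang_z 0.01 rows>=7
```

>>> jog_arm:
  offset:
    - [0,0,-1]
    - [0,0,-2.4]
    - [-0.8,0.3,-3.4]
    - [-2.3,0.8,-3.4]
    - [-3.8,1.3,-3.4]
    - [-5.3,1.8,-3.4]
    - [-6.8,2.3,-3.4]
    - [-8.2,2.8,-3.4]
    - [-9.5,3.3,-3.4]
    - [-10.2,3.55,-3.4]
    - [-10.25,3.55,-3.4]
    - [-10.25,3.55,-3.4]
  angular:
    - [0,0,0]
    - [0,0,0]
    - [0,0,0]
    - [0,0,0]
    - [0,0,0]
    - [0,0,0]
    - [0,0,0]
    - [0,0,0]
    - [0,0,0]
    - [0,0,0]
    - [0,0,0]
    - [0,0,0]

```text
clock: 10.8
tool_pos: [0.504, -0.2096, 0.0894]
eef_rot: [-179.9, -0.1, 78.0]
wrist_force: [-0.1, 0.6, -0.9]
gripper_width: 0.0486
finger_force: 36.4
```

>>> jog_arm:
  offset:
    - [0,0,0.5]
    - [0,0,1.3]
    - [0,0,1.9]
    - [0,0,1.9]
    - [0,0,1.9]
  angular:
    - [0,0,0]
    - [0,0,0]
    - [0,0,0]
    - [0,0,0]
    - [0,0,0]

```text
clock: 11.22
tool_pos: [0.5031, -0.2066, 0.0409]
eef_rot: [-179.8, -0.1, 78.3]
wrist_force: [-0.0, 0.0, 0.7]
gripper_width: 0.0482
finger_force: 36.4
```

Run:
```python
from h import *
go(.5055,-.209,.0195,78.1)
```

```text
t 11.22 pos [ 0.5031 -0.2066  0.0409] yaw 78.3 -> offset [-0.07  0.11  0.86] ang_z 0.03 rows>=1
```

>>> jog_arm:
  offset:
    - [0,0.05,0.3]
    - [0,0.05,0.6]
    - [0,0.05,0.8]
    - [0,0.05,0.84]
    - [0,0.05,0.84]
    - [0,0.05,0.84]
  angular:
    - [0,0,0]
    - [0,0,0]
    - [0,0,0]
    - [0,0,0]
    - [0,0,0]
    - [0,0,0]

```text
clock: 11.72
tool_pos: [0.5061, -0.2093, 0.0221]
eef_rot: [180.0, 0.0, 78.2]
wrist_force: [0.3, 0.2, -0.6]
gripper_width: 0.0483
finger_force: 36.4
```

Run:
```python
from h import *
go(.5055,-.209,.0185,78.1)
im,d,ci=cam("wrist"); save("w7",im)
```

```text
t 11.72 pos [ 0.5061 -0.2093  0.0221] yaw 78.2 -> offset [ 0.01 -0.03  0.14] ang_z 0.01 rows>=0
```

View pics/w7.png

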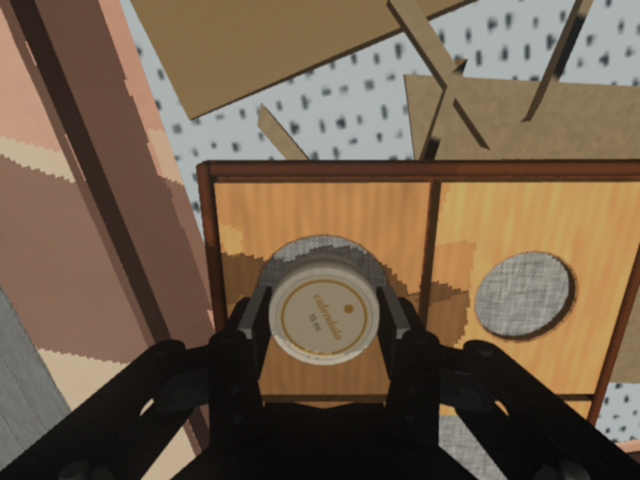

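The tin (324,312) is over its pocket. I lower the last 3 mm, release and rise.

>>> jog_arm:
  offset:
    - [0,0,0.08]
    - [0,0,0.11]
    - [0,0,0.11]
    - [0,0,0.11]
  angular:
    - [0,0,0]
    - [0,0,0]
    - [0,0,0]
    - [0,0,0]

```text
clock: 12.1
tool_pos: [0.506, -0.2092, 0.0192]
eef_rot: [-180.0, 0.0, 78.2]
wrist_force: [-0.3, -0.4, 0.4]
gripper_width: 0.0488
finger_force: 36.4
```

>>> jog_arm:
  offset:
    - [0,0,0]
    - [0,0,0]
    - [0,0,0]
    - [0,0,-0.2]
    - [0,0,-1.2]
    - [0,0,-2.6]
    - [0,0,-4]
    - [0,0,-5]
    - [0,0,-5.5]
    - [0,0,-5.5]
    - [0,0,-5.5]
  angular:
    - [0,0,0]
    - [0,0,0]
    - [0,0,0]
    - [0,0,0]
    - [0,0,0]
    - [0,0,0]
    - [0,0,0]
    - [0,0,0]
    - [0,0,0]
    - [0,0,0]
    - [0,0,0]
  claw: -0.8

```text
clock: 13.02
tool_pos: [0.5063, -0.2094, 0.1568]
eef_rot: [179.9, 0.0, 78.2]
wrist_force: [0.0, -0.1, -0.9]
gripper_width: 0.0766
finger_force: 0.0
```

Run:
```python
from h import *
im,d,ci=cam("wrist")
top(im,d,ci,.033,np.array([.505,-.21]),.04)
go(.6035,.04,.19,-49.6)
```

```text
n 2697 rect [ 506.6 -210.4] [49.4 48.8] 76.6 mean [ 506.6 -209.8] z 0.0326
t 13.07 pos [ 0.5053 -0.2089  0.1551] yaw 78.2 -> offset [10.55  1.8  -1.4 ] ang_z 21.29 rows>=18
```

The tin is down. For the soap I turn the long way, so that joint 6 stays in range and the wrist camera stays clear of the pump bottle.

>>> jog_arm:
  offset:
    - [10.5,1.8,-1.4]
    - [10.5,1.8,-1.4]
    - [10.5,1.8,-1.4]
    - [10.5,1.8,-1.4]
    - [10.5,1.8,-1.4]
    - [10.5,1.8,-1.4]
    - [10.5,1.8,-1.4]
    - [10.5,1.8,-1.4]
    - [10.5,1.8,-1.4]
    - [10.5,1.8,-1.4]
    - [10.5,1.8,-1.4]
    - [10.5,1.8,-1.4]
  angular:
    - [0,0,-13]
    - [0,0,-13]
    - [0,0,-13]
    - [0,0,-13]
    - [0,0,-13]
    - [0,0,-13]
    - [0,0,-13]
    - [0,0,-13]
    - [0,0,-13]
    - [0,0,-13]
    - [0,0,-13]
    - [0,0,-13]

```text
clock: 14.07
tool_pos: [0.6023, 0.0387, 0.1881]
eef_rot: [-179.9, -0.3, 156.3]
wrist_force: [0.9, -0.7, 0.0]
gripper_width: 0.0768
finger_force: 0.0
```

>>> jog_arm:
  offset:
    - [0,0,0]
    - [0,0,0]
    - [0,0,0]
    - [0,0,0]
    - [0,0,0]
    - [0,0,0]
    - [0,0,0]
    - [0,0,0]
    - [0,0,0]
    - [0,0,0]
    - [0,0,0]
    - [0,0,0]
  angular:
    - [0,0,-13]
    - [0,0,-13]
    - [0,0,-13]
    - [0,0,-13]
    - [0,0,-13]
    - [0,0,-13]
    - [0,0,-13]
    - [0,0,-13]
    - [0,0,-13]
    - [0,0,-13]
    - [0,0,-13]
    - [0,0,-13]

```text
clock: 15.07
tool_pos: [0.6028, 0.0384, 0.1893]
eef_rot: [179.8, -0.1, -125.9]
wrist_force: [-0.2, -0.3, -1.1]
gripper_width: 0.0768
finger_force: 0.0
```

Run:
```python
from h import *
print(sense()["q"].round(1)); go(.6035,.082,.17,-49.6)
```

```text
[ -2.7  14.6  14.1  89.8  -0.  -56.8]
t 15.07 pos [0.6028 0.0384 0.1893] yaw -125.9 -> offset [-1.43  1.    0.77] ang_z -12.72 rows>=11
```

>>> jog_arm:
  offset:
    - [-1.4,1,0.8]
    - [-1.4,1,0.8]
    - [-1.4,1,0.8]
    - [-1.4,1,0.8]
    - [-1.4,1,0.8]
    - [-1.4,1,0.8]
    - [-1.4,1,0.8]
    - [-1.4,1,0.8]
    - [-1.4,1,0.8]
    - [-1.4,1,0.8]
    - [-1.4,1,0.8]
    - [-1.4,1,0.8]
  angular:
    - [0,0,-12.7]
    - [0,0,-12.7]
    - [0,0,-12.7]
    - [0,0,-12.7]
    - [0,0,-12.7]
    - [0,0,-12.7]
    - [0,0,-12.7]
    - [0,0,-12.7]
    - [0,0,-12.7]
    - [0,0,-12.7]
    - [0,0,-12.7]
    - [0,0,-12.7]
  claw: -0.9

```text
clock: 16.07
tool_pos: [0.6033, 0.0814, 0.1701]
eef_rot: [179.9, 0.1, -49.8]
wrist_force: [-0.2, 0.6, -0.4]
gripper_width: 0.081
finger_force: 0.0
```

Run:
```python
from h import *
cam("wrist"); im,d,ci=cam("wrist")
top(im,d,ci,.028,np.array([.6035,.082]),.06)
go(.6035,.082,.005,-49.6)
```

```text
n 4901 rect [604.1  82.2] [53.1 78.1] 40.2 mean [605.6  80.7] z 0.0272
t 16.17 pos [0.6035 0.0814 0.1705] yaw -49.9 -> offset [-0.02 -0.01  6.62] ang_z -0.06 rows>=4
```

>>> jog_arm:
  offset:
    - [0,0,1.5]
    - [0,0,3]
    - [0,0,4.5]
    - [0,0,5.5]
    - [0,0,6.2]
    - [0,0,6.55]
    - [0,0,6.55]
    - [0,0,6.55]
    - [0,0,6.55]
    - [0,0,6.55]
  angular:
    - [0,0,0]
    - [0,0,0]
    - [0,0,0]
    - [0,0,0]
    - [0,0,0]
    - [0,0,0]
    - [0,0,0]
    - [0,0,0]
    - [0,0,0]
    - [0,0,0]

```text
clock: 17.0
tool_pos: [0.6061, 0.0815, 0.0105]
eef_rot: [-179.8, -0.2, -49.7]
wrist_force: [0.5, 0.2, 0.4]
gripper_width: 0.0812
finger_force: 0.0
```

>>> jog_arm:
  offset:
    - [0,0,0]
    - [0,0,0]
    - [0,0,0]
    - [0,0,0]
    - [0,0,0]
    - [0,0,0]
    - [0,0,0]
  angular:
    - [0,0,0]
    - [0,0,0]
    - [0,0,0]
    - [0,0,0]
    - [0,0,0]
    - [0,0,0]
    - [0,0,0]
  claw: 1
  squeeze: 45

```text
clock: 17.58
tool_pos: [0.6053, 0.0815, 0.0095]
eef_rot: [-179.9, -0.1, -49.6]
wrist_force: [0.6, 0.3, 6.0]
gripper_width: 0.0524
finger_force: 49.8
```

Run:
```python
from h import *
go(.5797,-.3487,.1,-101.9)
```

```text
t 17.58 pos [0.6053 0.0815 0.0095] yaw -49.6 -> offset [12.45 11.92 -3.62] ang_z 8.71 rows>=11
```

>>> jog_arm:
  offset:
    - [0,0,-1]
    - [0,0,-2.4]
    - [0,0,-3.8]
    - [12.45,11.9,-4]
    - [12.45,11.9,-4]
    - [12.45,11.9,-4]
    - [12.45,11.9,-4]
    - [12.45,11.9,-4]
    - [12.45,11.9,-4]
    - [12.45,11.9,-4]
    - [12.45,11.9,-4]
    - [12.45,11.9,-4]
  angular:
    - [0,0,0]
    - [0,0,0]
    - [0,0,0]
    - [0,0,8.7]
    - [0,0,8.7]
    - [0,0,8.7]
    - [0,0,8.7]
    - [0,0,8.7]
    - [0,0,8.7]
    - [0,0,8.7]
    - [0,0,8.7]
    - [0,0,8.7]

```text
clock: 18.58
tool_pos: [0.5811, -0.2945, 0.1062]
eef_rot: [179.9, 0.0, -101.9]
wrist_force: [0.6, -0.3, -1.0]
gripper_width: 0.052
finger_force: 49.1
```

>>> jog_arm:
  offset:
    - [0,0,0]
    - [0,0,0]
  angular:
    - [0,0,0]
    - [0,0,0]

```text
clock: 18.75
tool_pos: [0.5809, -0.2952, 0.1058]
eef_rot: [179.9, 0.1, -102.1]
wrist_force: [-0.3, 0.4, -0.7]
gripper_width: 0.0518
finger_force: 49.1
```

Run:
```python
from h import *
go(.5797,-.3487,.06,-101.9)
```

```text
t 18.75 pos [ 0.5809 -0.2952  0.1058] yaw -102.1 -> offset [ 2.1  -0.4   1.83] ang_z -0.03 rows>=2
```

>>> jog_arm:
  offset:
    - [1,-0.2,0]
    - [2.1,-0.4,0.6]
    - [2.15,-0.4,1.5]
    - [2.15,-0.4,1.85]
    - [2.15,-0.4,1.85]
    - [2.15,-0.4,1.85]
    - [2.15,-0.4,1.85]
  angular:
    - [0,0,0]
    - [0,0,0]
    - [0,0,0]
    - [0,0,0]
    - [0,0,0]
    - [0,0,0]
    - [0,0,0]

```text
clock: 19.33
tool_pos: [0.5817, -0.3461, 0.062]
eef_rot: [-180.0, 0.0, -101.7]
wrist_force: [-0.2, -0.1, -1.2]
gripper_width: 0.052
finger_force: 49.1
```

Run:
```python
from h import *
cam("wrist"); go(.58,-.350,.0225,-101.9)
```

```text
t 19.38 pos [ 0.582  -0.3466  0.0627] yaw -101.7 -> offset [0.15 0.05 1.61] ang_z 0.03 rows>=1
```

>>> jog_arm:
  offset:
    - [0.1,0.05,0.5]
    - [0.1,0.05,1]
    - [0.1,0.05,1.35]
    - [0.1,0.05,1.5]
    - [0.1,0.05,1.55]
    - [0.1,0.05,1.55]
    - [0.1,0.05,1.55]
  angular:
    - [0,0,0]
    - [0,0,0]
    - [0,0,0]
    - [0,0,0]
    - [0,0,0]
    - [0,0,0]
    - [0,0,0]

```text
clock: 19.97
tool_pos: [0.5791, -0.3497, 0.0217]
eef_rot: [180.0, 0.0, -101.9]
wrist_force: [0.6, -1.0, -0.8]
gripper_width: 0.052
finger_force: 49.1
```

Run:
```python
from h import *
im,d,ci=cam("wrist"); save("w8",im); go(.58,-.350,.0215,-101.9)
```

```text
t 20.02 pos [ 0.5791 -0.3497  0.0218] yaw -101.9 -> offset [ 0.01 -0.04  0.01] ang_z 0.01 rows>=0
```

View pics/w8.png

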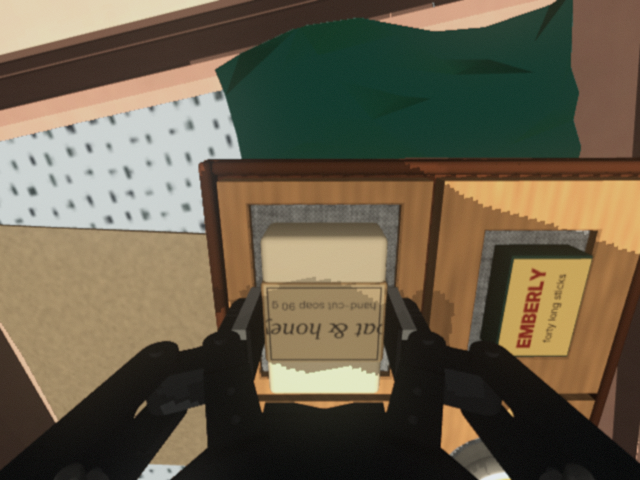

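The soap (324,310) is in its pocket and the matchbox (545,300) lies well in its own. I release the soap.

>>> jog_arm:
  offset:
    - [0,0,0]
    - [0,0,0]
    - [0,0,0]
    - [0,0,-0.2]
    - [0,0,-1.2]
    - [0,0,-2.6]
    - [0,0,-4]
    - [0,0,-5.4]
    - [0,0,-6.4]
    - [0,0,-6.5]
    - [0,0,-6.5]
  angular:
    - [0,0,0]
    - [0,0,0]
    - [0,0,0]
    - [0,0,0]
    - [0,0,0]
    - [0,0,0]
    - [0,0,0]
    - [0,0,0]
    - [0,0,0]
    - [0,0,0]
    - [0,0,0]
  claw: -0.85

```text
clock: 20.93
tool_pos: [0.5808, -0.3509, 0.1891]
eef_rot: [-179.6, -0.2, -101.8]
wrist_force: [0.0, -0.3, -0.1]
gripper_width: 0.079
finger_force: 0.0
```

Run:
```python
from h import *
cam("wrist"); im,d,ci=cam("wrist")
top(im,d,ci,.04,np.array([.58,-.349]),.06)
top(im,d,ci,.028,np.array([.4816,-.328]),.04)
go(.47,.2275,.22,-101.9)
```

```text
n 4759 rect [ 580.5 -347.9] [77.7 53.2] 78.3 mean [ 580. -350.] z 0.0393
n 2173 rect [ 482.3 -328.6] [52.5 36.6] 78.6 mean [ 482.7 -329.7] z 0.0287
t 21.03 pos [ 0.5791 -0.3496  0.1841] yaw -101.8 -> offset [-21.7    9.01  -1.43] ang_z 0.01 rows>=14
```

>>> jog_arm:
  offset:
    - [-20.2,8.7,-0.7]
    - [-20.2,8.7,-0.7]
    - [-20.2,8.7,-0.7]
    - [-20.2,8.7,-0.7]
    - [-20.2,8.7,-0.7]
    - [-20.2,8.7,-0.7]
    - [-20.2,8.7,-0.7]
    - [-20.2,8.7,-0.7]
    - [-20.2,8.7,-0.7]
    - [-20.2,8.7,-0.7]
    - [-20.2,8.7,-0.7]
    - [-20.2,8.7,-0.7]
  angular:
    - [0,0,0]
    - [0,0,0]
    - [0,0,0]
    - [0,0,0]
    - [0,0,0]
    - [0,0,0]
    - [0,0,0]
    - [0,0,0]
    - [0,0,0]
    - [0,0,0]
    - [0,0,0]
    - [0,0,0]
  claw: -0.6

```text
clock: 22.03
tool_pos: [0.4777, 0.1417, 0.1981]
eef_rot: [179.8, -0.1, -101.9]
wrist_force: [1.1, 0.7, -0.4]
gripper_width: 0.0684
finger_force: 0.0
```

>>> jog_arm:
  offset:
    - [-1,0,0]
    - [-1.9,0,0]
    - [-1.9,0,0]
    - [-1.9,0,0]
    - [-1.9,0,0]
  angular:
    - [0,0,0]
    - [0,0,0]
    - [0,0,0]
    - [0,0,0]
    - [0,0,0]

```text
clock: 22.45
tool_pos: [0.4886, 0.186, 0.1988]
eef_rot: [179.8, -0.1, -101.8]
wrist_force: [-0.1, -0.5, -0.6]
gripper_width: 0.0686
finger_force: 0.0
```

Run:
```python
from h import *
cam("wrist"); im,d,ci=cam("wrist"); save("w9",im)
top(im,d,ci,.1,np.array([.469,.226]),.03)
top(im,d,ci,.076,np.array([.469,.226]),.03)
go(.469,.225,.19,-101.9)
```

```text
n 166 rect [471.3 228.9] [12.2 10.9] 19.0 mean [471.2 228.1] z 0.0989
n 318 rect [471.  227.1] [19.4 22.7] 87.1 mean [471.3 224.7] z 0.0767
t 22.55 pos [0.4892 0.1854 0.1997] yaw -101.9 -> offset [-1.38  1.12  0.39] ang_z -0.00 rows>=1
```

View pics/w9.png

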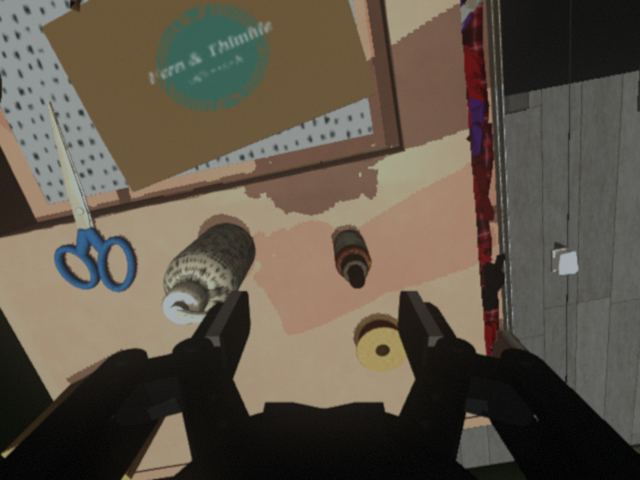

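The bottle teat is at (357,275), the pump at (205,275) and the spool at (380,345), all clear of the fingers' path.

>>> jog_arm:
  offset:
    - [-1,0.7,0]
    - [-1.5,1.05,0]
    - [-1.5,1.05,0]
    - [-1.5,1.05,0.8]
    - [-1.5,1.05,2]
    - [-1.5,1.05,3.2]
    - [-1.5,1.05,4.4]
    - [-1.5,1.05,5.5]
    - [-1.5,1.05,6.2]
    - [-1.5,1.05,6.45]
    - [-1.5,1.05,6.45]
    - [-1.5,1.05,6.45]
  angular:
    - [0,0,0]
    - [0,0,0]
    - [0,0,0]
    - [0,0,0]
    - [0,0,0]
    - [0,0,0]
    - [0,0,0]
    - [0,0,0]
    - [0,0,0]
    - [0,0,0]
    - [0,0,0]
    - [0,0,0]

```text
clock: 23.55
tool_pos: [0.4724, 0.228, 0.0402]
eef_rot: [-180.0, 0.0, -101.9]
wrist_force: [0.8, -0.6, 0.8]
gripper_width: 0.0681
finger_force: 0.0
```

Run:
```python
from h import *
im,d,ci=cam("wrist"); save("w10",im); go(.471,.2275,.037,-101.9); print(sense()["wrist_force"])
top(im,d,ci,.0755,np.array([.471,.228]),.02)
```

```text
t 23.60 pos [0.4731 0.2285 0.0411] yaw -101.9 -> offset [0.06 0.08 0.17] ang_z 0.00 rows>=0
[-0.85274248 -0.05472558  0.6626718 ]
n 1730 rect [470.6 226.7] [19.8 23.1] 82.2 mean [470.  223.8] z 0.0764
```

View pics/w10.png

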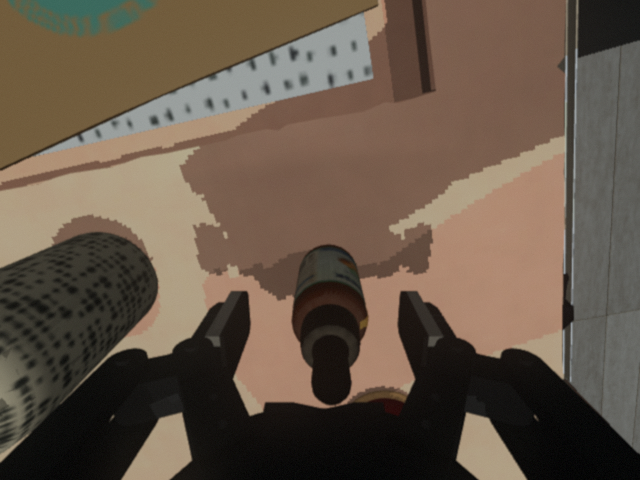

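The bottle body (330,305) stands between the fingers with the teat free of the gripper body. I close gently and stay at this height.

>>> jog_arm:
  offset:
    - [0,0.05,0.05]
    - [0,0.05,0.05]
    - [0,0.05,0.05]
    - [0,0.05,0.05]
    - [0,0.05,0.05]
    - [0,0.05,0.05]
    - [0,0.05,0.05]
    - [0,0.05,0.05]
  angular:
    - [0,0,0]
    - [0,0,0]
    - [0,0,0]
    - [0,0,0]
    - [0,0,0]
    - [0,0,0]
    - [0,0,0]
    - [0,0,0]
  claw: 1
  squeeze: 35

```text
clock: 24.27
tool_pos: [0.4713, 0.2294, 0.0397]
eef_rot: [-179.9, 0.1, -101.8]
wrist_force: [-1.2, -0.7, 6.4]
gripper_width: 0.0309
finger_force: 34.8
```

Run:
```python
from h import *
go(.604,-.2315,.12,-101.9)
```

```text
t 24.27 pos [0.4713 0.2294 0.0397] yaw -101.8 -> offset [16.96 -8.97 -3.21] ang_z 0.01 rows>=12
```

>>> jog_arm:
  offset:
    - [0,0,-0.8]
    - [0,0,-2]
    - [0,0,-3.4]
    - [0,0,-4.5]
    - [1,0,-4.5]
    - [16.9,-8.95,-4.5]
    - [16.9,-8.95,-4.5]
    - [16.9,-8.95,-4.5]
    - [16.9,-8.95,-4.5]
    - [16.9,-8.95,-4.5]
    - [16.9,-8.95,-4.5]
    - [16.9,-8.95,-4.5]
  angular:
    - [0,0,0]
    - [0,0,0]
    - [0,0,0]
    - [0,0,0]
    - [0,0,0]
    - [0,0,0]
    - [0,0,0]
    - [0,0,0]
    - [0,0,0]
    - [0,0,0]
    - [0,0,0]
    - [0,0,0]

```text
clock: 25.27
tool_pos: [0.5532, -0.0757, 0.1501]
eef_rot: [180.0, -0.0, -101.8]
wrist_force: [1.4, 1.0, -0.3]
gripper_width: 0.0307
finger_force: 35.1
```

>>> jog_arm:
  offset:
    - [0,0,0]
    - [0,0,0]
    - [0,0,0]
  angular:
    - [0,0,0]
    - [0,0,0]
    - [0,0,0]

```text
clock: 25.52
tool_pos: [0.5527, -0.0735, 0.15]
eef_rot: [179.9, 0.0, -101.9]
wrist_force: [-0.2, 0.5, -1.2]
gripper_width: 0.0309
finger_force: 35.2
```

Run:
```python
from h import *
go(.604,-.2297,.08,-101.9)
```

```text
t 25.52 pos [ 0.5527 -0.0735  0.15  ] yaw -101.9 -> offset [ 5.69 -3.3   2.8 ] ang_z 0.00 rows>=4
```

>>> jog_arm:
  offset:
    - [1.5,-0.9,0]
    - [3,-1.8,0]
    - [4.5,-2.6,0]
    - [5.5,-3.2,0.4]
    - [5.7,-3.3,1.4]
    - [5.7,-3.3,2.3]
    - [5.7,-3.3,2.8]
    - [5.7,-3.3,2.8]
    - [5.7,-3.3,2.8]
    - [5.7,-3.3,2.8]
  angular:
    - [0,0,0]
    - [0,0,0]
    - [0,0,0]
    - [0,0,0]
    - [0,0,0]
    - [0,0,0]
    - [0,0,0]
    - [0,0,0]
    - [0,0,0]
    - [0,0,0]

```text
clock: 26.35
tool_pos: [0.6056, -0.229, 0.0824]
eef_rot: [-179.9, -0.0, -101.7]
wrist_force: [-0.5, 0.4, -0.2]
gripper_width: 0.031
finger_force: 35.2
```

Run:
```python
from h import *
im,d,ci=cam("wrist"); save("w11",im); go(.604,-.2297,.053,-101.9)
```

```text
t 26.40 pos [ 0.606  -0.2295  0.0831] yaw -101.8 -> offset [0.02 0.08 1.2 ] ang_z 0.02 rows>=1
```

View pics/w11.png

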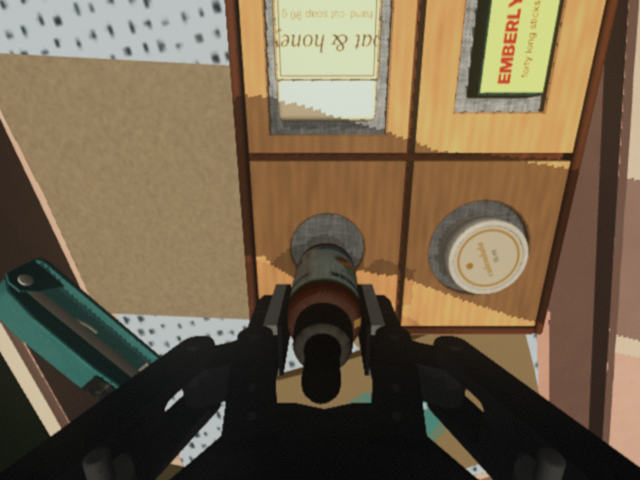

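The bottle (325,280) is above its pocket (328,243), and the other three lie in theirs. I lower it.

>>> jog_arm:
  offset:
    - [0,0.05,0.4]
    - [0,0.05,0.8]
    - [0,0.05,1.05]
    - [0,0.05,1.15]
    - [0,0.05,1.15]
    - [0,0.05,1.15]
    - [0,0.05,1.15]
  angular:
    - [0,0,0]
    - [0,0,0]
    - [0,0,0]
    - [0,0,0]
    - [0,0,0]
    - [0,0,0]
    - [0,0,0]

```text
clock: 26.98
tool_pos: [0.6033, -0.2298, 0.0517]
eef_rot: [180.0, 0.0, -101.8]
wrist_force: [-0.4, 0.5, -0.3]
gripper_width: 0.0307
finger_force: 35.1
```

Run:
```python
from h import *
im,d,ci=cam("wrist"); go(.604,-.2297,.0525,-101.9); top(im,d,ci,.0885,np.array([.604,-.231]),.02)
```

```text
t 27.03 pos [ 0.6033 -0.2298  0.0517] yaw -101.9 -> offset [-0.01 -0.02 -0.03] ang_z 0.01 rows>=0
n 2657 rect [ 603.8 -230.9] [23.3 37. ] 78.6 mean [ 603.5 -234.3] z 0.0891
```

>>> jog_arm:
  offset:
    - [0,0,0]
    - [0,0,0]
    - [0,0,0]
    - [0,0,0]
    - [0,0,0]
    - [0,0,-0.8]
    - [0,0,-2.2]
    - [0,0,-3.6]
    - [0,0,-5]
    - [0,0,-6.3]
    - [0,0,-6.6]
    - [0,0,-6.6]
  angular:
    - [0,0,0]
    - [0,0,0]
    - [0,0,0]
    - [0,0,0]
    - [0,0,0]
    - [0,0,0]
    - [0,0,0]
    - [0,0,0]
    - [0,0,0]
    - [0,0,0]
    - [0,0,0]
    - [0,0,0]
  claw: -0.6

```text
clock: 28.03
tool_pos: [0.6056, -0.2308, 0.222]
eef_rot: [-179.5, -0.1, -101.8]
wrist_force: [0.1, -0.5, -0.0]
gripper_width: 0.0682
finger_force: 0.0
```

>>> jog_arm:
  offset:
    - [0,0,0]
    - [0,0,0]
    - [0,0,0]
  angular:
    - [0,0,0]
    - [0,0,0]
    - [0,0,0]

```text
clock: 28.28
tool_pos: [0.6024, -0.2293, 0.2138]
eef_rot: [179.7, 0.1, -101.8]
wrist_force: [0.2, -0.3, -0.5]
gripper_width: 0.0686
finger_force: 0.0
```

Run:
```python
from h import *
im,d,ci=cam("wrist")
for z,c in ((.114,[.604,-.231]),(.088,[.604,-.231])): top(im,d,ci,z,np.array(c),.03)
top(im,d,ci,.033,np.array([.506,-.21]),.04)
top(im,d,ci,.04,np.array([.58,-.349]),.06); top(im,d,ci,.028,np.array([.482,-.328]),.04)
s,d,ci=cam("scene"); t,_,_=cam("side"); save("fin",np.hstack([cv2.resize(s[110:440,190:530],(400,388)),cv2.resize(t[200:400,100:500],(400,388))]))
```

```text
n 125 rect [ 604.  -230.1] [ 9.3 10.3] 60.8 mean [ 603.6 -230.4] z 0.1117
n 324 rect [ 603.2 -231.1] [21.2 22.9] 76.7 mean [ 602.7 -233.8] z 0.0888
n 1937 rect [ 507.  -210.8] [49.1 49.6] 34.6 mean [ 507.2 -211.3] z 0.0328
n 5817 rect [ 580.6 -347.7] [77.4 53.2] 78.1 mean [ 580.3 -348.9] z 0.0391
n 2646 rect [ 482.5 -328. ] [52.9 36.5] 78.3 mean [ 482.9 -328.6] z 0.0285
```

View pics/fin.png

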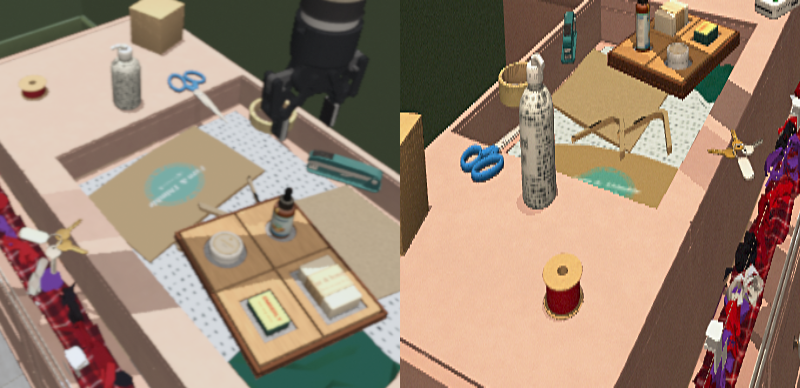

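All four items sit in their pockets at the right heights. The pump bottle and spool stand undisturbed, and the gripper is clear.

```bash
python3 -c "
from workcell import *
print(job_done())"
```

```text
the job is handed in; nothing more can be done
None
```

The job is handed in: soap, matchbox, balm tin and dropper bottle each measured within about 3 mm of their pocket centre and fully down, with the ribbon spool and pump bottle left standing; the hand-in call gave no verdict back.

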